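# Set and lock a blank click selector on a test box

## Task

The range selector on the black test box has a blank round knob. By feel, set it to the third click clockwise from its anticlockwise end stop, without ever forcing it against a stop, then push the small lock key beside it fully home so that the setting is locked; never push the key in any other setting. Leave the other things on the bench where they are.

Things in the scene. Friction and masses are not known exactly. Their poses are not given: they have to be found in the camera images.
- testbox: Black case 150 (x) x 240 (y) x 70 mm high, fixed to the bench, with a 3 mm aluminium panel (surface 73 mm above the origin, the centre of its underside; z up). Its selector has ten even resting places, 20 to 40 degrees apart, with an end stop just beyond the first and the last; it starts 4 to 7 clicks clockwise, seen from above, of the anticlockwise stop.
- knob_top (a point): Centre of the top of the selector's round, blank, knurled black knob: 36 mm across, 28 mm tall, its top 34 mm above the panel, at y = -20 mm of the box; axis vertical. The point does not turn with the knob. Going from one resting place to the next first resists (up to 0.2 to 0.3 N m), then past half way pulls on (0.1 to 0.2 N m) into the next; at a stop the torque rises steeply. There is nothing to see, only to feel.
- key_top (a point): Centre of the top face of the lock key, a plain black round pin of 18 mm diameter, 90 mm from the knob's axis towards +y of the box. Its top stands 14 mm above the panel and moves with the key.
- lock_key (a joint): How far the lock key is pushed in, m: 0 out, 0.009 fully home (top then 5 mm above the panel). It slides down stiffly (about 4 N) and stays where it is left.
- lock_stem (a joint): How far the spring stem inside the lock key has been pushed back, m: stays at 0 when the selector is at the third click, where the stem enters its notch; if the key is pushed in any other setting the stem strikes the solid lock disc after 3 mm and is pushed back.
- switch_body (a joint): Twist of the whole switch in its panel hole, rad, 0 as found, positive clockwise from above. Its nut holds up to about 0.5 N m; forcing the knob harder against an end stop wrenches the switch round in the panel.
- ferrite: Loose dark ring, 26 mm across and 10 mm high, lying on the panel's corner. Bystander. Origin at the centre of its underside.
- hex_set: Loose hex key set: grey holder 35 x 70 x 22 mm with steel keys up to 130 mm long. Bystander. Origin under the holder.
- driver: Loose black screwdriver, 170 mm long. Bystander. Origin under its middle.
- screw_tray: Loose grey open tray 90 x 70 x 25 mm. Bystander. Origin at the centre of its underside.
- tape: Loose roll of tape 90 mm across, 19 mm high. Bystander. Origin at the centre of its underside.
- spare_knob: Loose spare blank knob, 36 mm across and 28 mm high, standing on the bench, not on the box. Bystander. Origin at the centre of its underside.
- flux_jar: Loose white jar 54 mm across, 60 mm high. Bystander. Origin at the centre of its underside.

How it is judged (in metres and radians):
At the end, for the whole second after the job is handed in: The lock key is pushed home (within 1.5 mm of its 9 mm) with its stem in the notch of the third click (stem pushed back less than 1.5 mm), the switch has not been twisted in its panel (within 0.06 rad), and the robot touches nothing (value of joint lock_key above 0.0075 m and value of joint lock_stem below 0.0015 m and value of joint switch_body between -0.06 and 0.06 rad).
It fails at once if the lock key is pushed while the selector is in a wrong setting (its stem is pushed back 2 mm) (value of joint lock_stem above 0.002 m).
It fails at once if the selector is forced against a stop, so that the switch twists in its panel by more than 0.06 rad (value of joint switch_body above 0.06 rad or value of joint switch_body below -0.06 rad).
It fails at once if a bystander is moved by more than 30 mm (distance of any of ferrite, hex_set, driver, screw_tray, tape, spare_knob, flux_jar from where it was at the start of the episode above 0.03 m).
It also fails if it takes over 72 s, if anything falls off the work surface, if the arm or the gripper's body presses on something with over 40 N, if the wrist force passes 120 N, or if a joint passes its speed limit or range.

## Robot

A 6-joint arm with a two-finger parallel gripper is mounted at the origin on the work surface. World frame = base frame: x ahead of the robot, y to its left, z up, the work surface at z = 0. Lengths are in m, angles in degrees, forces in N, time in s.
With the tool pointing down it reaches from about 0.35 to 0.875 m from the base axis. Payload 4.2 kg.
Tool frame: the origin (TCP) lies between the finger pads; the fingertips stand 11 mm ahead of it and the grasp point (between the pads) lies 8 mm behind it; z points along the fingers, y is the direction in which the jaws open and shut (so a half turn about z gives the same grasp; the last joint's range is limited). The gripper opens to 87 mm and grips with 3 to 60 N. Pads are 19 mm wide; open, the fingers measure 117 mm over their backs; the gripper's body (75 mm by 190 mm) begins 51 mm behind the grasp point.
Start: joints at [-56.803, 22.042, 0.453, 0, -68.411, -14.817], TCP at [0.197, -0.593, 0.234] pointing down, gripper open.
Joint ranges: [-179.83, 179.83], [-69.29, 118.12], [-61.27, 80.66], [-181.25, 117.63], [-171.15, -9.14], [-177.46, 177.46]. Speed limits (degrees/s): [159.86, 159.86, 180, 180, 180, 180].

## Interface

Orientations are given as a 3x3 rotation matrix whose columns are the frame's x, y, z axes.
In Python, from station import sense, capture, get_calibration, finish_job, search_frame, cut_out gives the robot as it stands.
- The arm moves only by the tool arm_command, never from a script. Its argument "rows" is a list of rows, each an object with "fingers": the opening in per cent of the stroke, from 0 (shut) to 100 (fully open); "travel": the shift along the tool's x, y, z in cm, a list of three; "roll": the turn about the tool's z in degrees. A call has 1 to 10 rows; each row is the pose to reach, as a shift and turn from the pose commanded when the call began, along the tool's axes at that moment; what a row does not reach only later rows make up. A row lasts 1/10 s, in which the tool goes at most 50 mm and 8.59 degrees, less where a joint would pass 70% of its speed; a pose out of reach is approached as far as the arm can. A call with a gripper value outside its range is refused whole. The fingers move at their own pace and stop on an object; the grip force is fixed at half the most. Time passes only in rows, so rows that repeat a pose let the fingers close. It gives the time, the measured TCP pose, the force and the opening at its end, in the units of the state.
- sense(): the state, without advancing time (a new reading comes with each control period).
- capture(name): name is "scene" or "top" or "wrist"; returns (picture, depth): 384x512x3 uint8, red, green, blue; 384x512 float32, m along the optical axis (not along the pixel's ray), 0 where there is no reading.
- get_calibration(name): a dict with "fov_y" (degrees; the focal length in pixels is half the picture's height over the tangent of half this angle, whatever the lens; pixels are square), "cx", "cy" (the principal point, pixels), "origin" and "attitude" of the camera in the world; the wrist camera has in their place "mount" (4x4, takes a point from camera to tool coordinates, whose origin is the TCP and whose axes are the flange's). Camera axes: x right, y down, z forward; pixel columns grow to the right and rows downward; lengths in m; the calibration is good to about 2 mm. A picture is of the moment at which its call begins: read the wrist's pose just before it. get_calibration takes no time and is no camera call.
- finish_job(): hands the job in, once; it reports no verdict.
Trained networks look in the newest picture that a camera, given by its name, has taken for a name from the list of things; names that differ only in an ending like _2 or _b are one class to them, and where a whole thing is asked for, a point or a joint stands for the part that bears it (a point fixed in the world has none). Each returns a list of dicts, best first, with "p" (0 to 1); they miss things now and then, are a little off and sometimes report something else, mostly with a low value. They report only what shows in the picture. A call takes as long as a camera call.
- search_frame(camera, label): "position" ([x, y, z] in m, in world coordinates, good to about 4 mm: the middle of the surface that is visible of it).
- cut_out(camera, label): "mask" (384x512 bool, what is visible of it).
The state is a dict: "time_s": time; "joints": joint angles; "joint_velocities": joint speeds; "effort": joint torques, N m; "tcp_pos": TCP position; "ee_rot": TCP orientation; "wrist_force": force on the tool from outside, world axes, zero at the start; "moment": the same for the moment, N m; "gripper_width": opening from 0.0 (shut) to 1.0 (fully open).
Only numpy, scipy, OpenCV 4.12 (cv2) and the standard library are available. Lean on these libraries where they do the work, as an engineer would, in place of code of your own. Each camera call takes 0.05 s, during which the arm holds its last target. There are 200 camera calls.

## Working session

There is one attempt and no reset: what is moved stays moved. The work goes in short steps, Python scripts to look and compute and a tool call to move; the robot and the scene stay as the last step left them, time stands still between calls to the robot, and variables do not carry over. Pictures are saved under pics/ and viewed, about 8 in all and at most 12, crops included, and the job is handed in when it is done.

Besides the shell and the picture viewer there is one more tool, called after "Call:" by a JSON object that holds its "api" and its "payload". arm_command: Moves the arm, as the interface text tells. Its arguments: {"type":"object","properties":{"rows":{"type":"array","items":{"type":"object","properties":{"fingers":{"type":"number"},"travel":{"type":"array","items":{"type":"number"}},"roll":{"type":"number"}}}}},"required":["rows"]}

```bash
mkdir -p pics; cat > h.py <<'E'
import numpy as np, cv2
from station import *
def save(n,cam):
    p,d=capture(cam); cv2.imwrite('pics/'+n,p[:,:,::-1]); return p,d
def ray(cam,u,v,z,s=None):
    "world point at height z on the pixel's ray"
    c=get_calibration(cam); f=192/np.tan(np.radians(c['fov_y']/2))
    r=np.array([(u-c['cx'])/f,(v-c['cy'])/f,1])
    if 'mount' in c:
        M=np.array(c['mount']); R=np.array(s['ee_rot'])
        o=R@M[:3,3]+np.array(s['tcp_pos']); r=R@M[:3,:3]@r
    else: o=np.array(c['origin']); r=np.array(c['attitude'])@r
    return o+r*(z-o[2])/r[2]
E
python3 - <<'E'
from h import *
s=sense(); print({k:np.round(v,3).tolist() for k,v in s.items()})
save('a.png','scene'); save('b.png','top')
for cam in ('top','scene'):
    print(cam,get_calibration(cam))
    for l in ('testbox','knob_top','key_top','spare_knob','ferrite','hex_set','driver','flux_jar','tape','screw_tray'):
        print(l,[(np.round(q['position'],3).tolist(),round(q['p'],2)) for q in search_frame(cam,l)[:2]])
a=cv2.imread('pics/a.png');b=cv2.imread('pics/b.png')
E
```

```text
{'time_s': 0.0, 'joints': [-56.803, 22.088, 0.379, -0.029, -68.412, -14.818], 'joint_velocities': [-0.039, 0.083, -0.065, -0.074, 0.029, 0.029], 'effort': [-0.0, -39.067, 18.74, 4.22, 0.011, -0.0], 'tcp_pos': [0.197, -0.593, 0.232], 'ee_rot': [[-0.949, -0.315, -0.001], [-0.315, 0.949, 0.002], [0.0, 0.002, -1.0]], 'wrist_force': [-0.106, 0.06, -0.139], 'moment': [-0.047, -0.004, 0.025], 'gripper_width': 0.998}
top {'fov_y': 49.56703236943224, 'cx': 251.65585837701414, 'cy': 190.00689559018528, 'origin': array([0.33254512, 0.06075462, 1.30136167]), 'attitude': array([[ 0.01112549, -0.98475814,  0.17357314],
       [-0.99969715, -0.01476445, -0.01968792],
       [ 0.02195055, -0.17330154, -0.98462417]])}
testbox [([0.544, -0.171, 0.076], 0.96), ([0.65, -0.078, 0.026], 0.72)]
knob_top []
key_top []
spare_knob [([0.652, -0.079, 0.029], 0.63)]
ferrite [([0.602, -0.266, 0.085], 0.61)]
hex_set [([0.69, -0.239, 0.016], 0.67)]
driver [([0.431, -0.218, 0.024], 0.76)]
flux_jar [([0.557, -0.459, 0.057], 0.78)]
tape [([0.57, 0.024, 0.016], 0.62)]
screw_tray [([0.612, -0.352, 0.011], 0.61)]
scene {'fov_y': 48.89685433656676, 'cx': 259.24907377180364, 'cy': 185.85694492220583, 'origin': array([ 0.90709819, -0.54378035,  0.97899179]), 'attitude': array([[ 0.85604125,  0.41167951, -0.31259137],
       [ 0.51687483, -0.67493182,  0.5265999 ],
       [ 0.00581253, -0.61236184, -0.79055625]])}
testbox [([0.567, -0.203, 0.077], 0.94)]
knob_top [([0.564, -0.202, 0.072], 0.72)]
key_top [([0.547, -0.112, 0.086], 0.48)]
spare_knob [([0.658, -0.082, 0.028], 0.52), ([0.564, -0.469, 0.065], 0.26)]
ferrite [([0.606, -0.266, 0.083], 0.54)]
hex_set [([0.693, -0.244, 0.016], 0.96)]
driver [([0.439, -0.228, 0.023], 0.73)]
flux_jar [([0.567, -0.471, 0.063], 0.63), ([0.615, -0.356, 0.004], 0.51)]
tape [([0.566, 0.021, 0.021], 0.96)]
screw_tray [([0.616, -0.357, 0.005], 0.85)]
```

View pics/b.png

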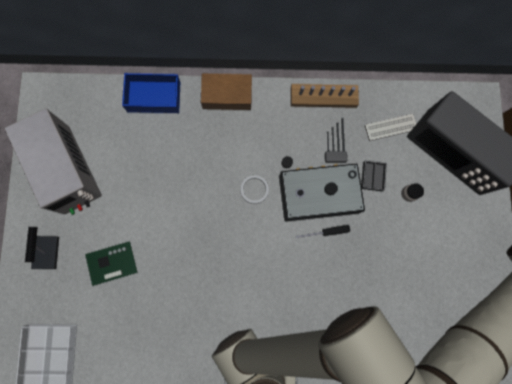

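View pics/a.png

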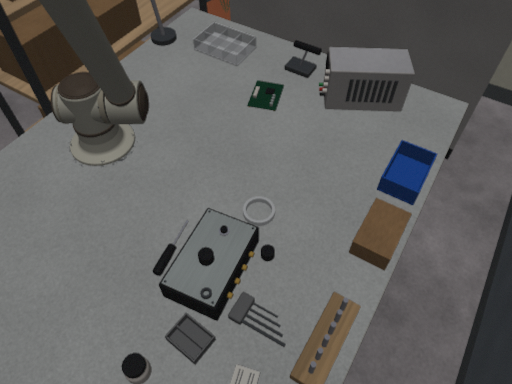

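The top view shows the knob near (331,188), the key near (300,193) and the ferrite at (352,174). In the scene view they are at (206,256), (224,230) and (206,294).

```bash
python3 - <<'E'
from h import *
for cam,k,y in (('top',(331,188),(300,193)),('scene',(206,253),(224,228))):
    print(cam,ray(cam,*k,.107).round(4),ray(cam,*y,.087).round(4))
b=cv2.imread('pics/b.png')
g=b[170:210,280:370,:].max(2)
n,l,st,c=cv2.connectedComponentsWithStats((g<60).astype('uint8'))
for i in range(1,n):
    if st[i,4]>8: print(st[i],c[i]+[280,170])
s=sense();R=np.array(s['ee_rot']);
for p in (ray('top',331,188,.107),): print(R.T@(p-s['tcp_pos'])*100)
c=get_calibration('wrist');print(c)
E
```

```text
top [ 0.5526 -0.1957  0.107 ] [ 0.5397 -0.1072  0.087 ]
scene [ 0.5587 -0.1963  0.107 ] [ 0.5481 -0.1082  0.087 ]
[80  0  6 19 41] [362.29268293 181.19512195]
[  0   2   7  38 113] [282.46017699 191.61061947]
[ 45  13  12  12 113] [330.46017699 188.46902655]
[18 20  5  5 19] [300.15789474 192.15789474]
[-46.26104747  26.49807209  12.65431024]
{'fov_y': 64.4169967106496, 'cx': 255.92807925017706, 'cy': 192.3123161800573, 'mount': array([[ 1.34481831e-03, -9.61046793e-01, -2.76382439e-01,
         7.66961297e-02],
       [ 9.99999095e-01,  1.28065168e-03,  4.12656121e-04,
         1.04509715e-03],
       [-4.26322082e-05, -2.76382743e-01,  9.61047646e-01,
        -1.50163599e-01],
       [ 0.00000000e+00,  0.00000000e+00,  0.00000000e+00,
         1.00000000e+00]])}
```

Call:
{"api": "arm_command", "payload": {"rows": [{"fingers": 57,"travel": [-46.5,26.4,-3],"roll": 60},{"fingers": 57,"travel": [-46.5,26.4,-3],"roll": 60},{"fingers": 57,"travel": [-46.5,26.4,-3],"roll": 60},{"fingers": 57,"travel": [-46.5,26.4,-3],"roll": 60},{"fingers": 57,"travel": [-46.5,26.4,-3],"roll": 60},{"fingers": 57,"travel": [-46.5,26.4,-3],"roll": 60},{"fingers": 57,"travel": [-46.5,26.4,-3],"roll": 60},{"fingers": 57,"travel": [-46.5,26.4,-3],"roll": 60},{"fingers": 57,"travel": [-46.5,26.4,-3],"roll": 60},{"fingers": 57,"travel": [-46.5,26.4,-3],"roll": 60}]}}

```text
time_s: 2.1
tcp_pos: [0.5132, -0.2423, 0.2605]
ee_rot: [[-0.748, 0.664, 0.001], [0.664, 0.748, -0.0], [-0.001, 0.0, -1.0]]
wrist_force: [0.6, -1.0, 0.2]
gripper_width: 0.569
```

```bash
python3 - <<'E'
from h import *
s=sense(); print({k:np.round(v,3).tolist() for k,v in s.items()})
E
```

```text
{'time_s': 2.1, 'joints': [-8.914, 15.383, -5.357, 0.011, -69.216, -122.698], 'joint_velocities': [45.516, 11.515, 19.729, 0.118, -7.941, -45.118], 'effort': [-2.419, -35.034, 17.668, 3.982, -0.089, 0.497], 'tcp_pos': [0.513, -0.242, 0.26], 'ee_rot': [[-0.748, 0.664, 0.001], [0.664, 0.748, -0.0], [-0.001, 0.0, -1.0]], 'wrist_force': [0.609, -1.011, 0.239], 'moment': [-0.236, -0.126, 0.002], 'gripper_width': 0.569}
```

Call:
{"api": "arm_command", "payload": {"rows": [{"fingers": 57,"travel": [0,0,0],"roll": 0},{"fingers": 57,"travel": [0,0,0],"roll": 0}]}}

```text
time_s: 2.3
tcp_pos: [0.5128, -0.2429, 0.2598]
ee_rot: [[-0.749, 0.662, -0.0], [0.662, 0.749, 0.0], [0.0, -0.0, -1.0]]
wrist_force: [-0.6, 0.5, 0.6]
gripper_width: 0.57
```

```bash
python3 - <<'E'
from h import *
s=sense(); print({k:np.round(v,3).tolist() for k,v in s.items()})
p,d=save('c.png','wrist')
for l in ('knob_top','key_top'):
    print(l,[(np.round(q['position'],4).tolist(),round(q['p'],2)) for q in search_frame('wrist',l)[:2]])
E
```

```text
{'time_s': 2.3, 'joints': [-8.992, 15.427, -5.388, 0.0, -69.206, -122.486], 'joint_velocities': [-2.384, -0.703, -0.944, 0.04, -0.116, 0.161], 'effort': [0.936, -32.898, 19.059, 4.163, -0.045, -0.016], 'tcp_pos': [0.513, -0.243, 0.26], 'ee_rot': [[-0.749, 0.662, -0.0], [0.662, 0.749, 0.0], [0.0, -0.0, -1.0]], 'wrist_force': [-0.579, 0.519, 0.551], 'moment': [-0.112, 0.017, -0.018], 'gripper_width': 0.57}
knob_top [([0.5414, -0.1631, 0.0749], 0.59)]
key_top [([0.5442, -0.1132, 0.0838], 0.62)]
```

View pics/c.png

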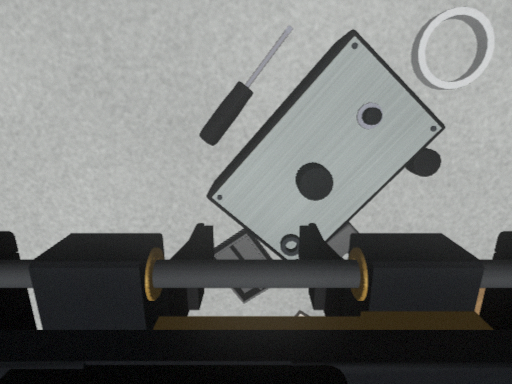

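The knob sits at about (314,181), the key at (371,116) in its light collar, and the ferrite at (291,244).

```bash
python3 - <<'E'
from h import *
s=sense(); im=cv2.imread('pics/c.png')
k=cv2.resize(im[145:215,280:350],None,fx=8,fy=8,interpolation=cv2.INTER_CUBIC)
q=cv2.resize(im[85:145,335:405],None,fx=8,fy=8,interpolation=cv2.INTER_CUBIC)
o=np.zeros((560,1120//1,3),'uint8');o[:,:560]=k;o[:480,560:]=q
o=cv2.resize(np.clip(o*2.5,0,255).astype('uint8'),(800,400));cv2.imwrite('pics/d.png',o)
for u,v in ((314,178),(314,181)): print(ray('wrist',u,v,.107,s))
for u,v in ((372,116),): print(ray('wrist',u,v,.087,s))
E
```

```text
[ 0.54668532 -0.19712231  0.107     ]
[ 0.54915278 -0.199092    0.107     ]
[ 0.5411805  -0.11186679  0.087     ]
```

View pics/d.png

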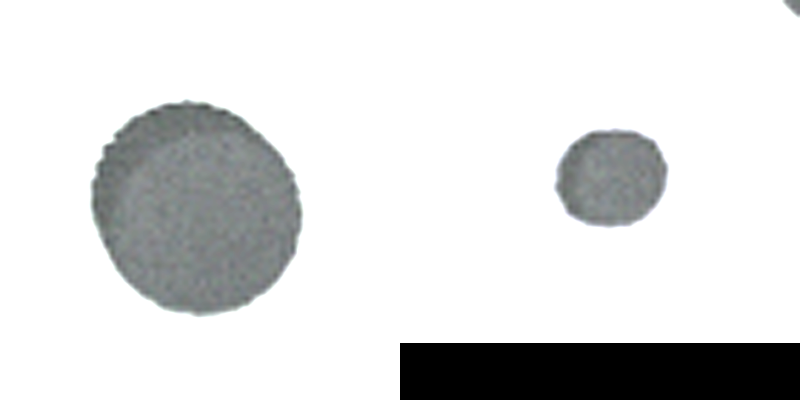

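```bash
python3 - <<'E'
from h import *
s=sense()
k=ray('wrist',316.7,183.8,.107,s); y=ray('wrist',372.1,116.3,.087,s)
print(k,y,np.linalg.norm((k-y)[:2]))
R=np.array(s['ee_rot']); print('tool cm',R.T@(k-s['tcp_pos'])*100, R.T@(y-s['tcp_pos'])*100)
E
```

```text
[ 0.55330757 -0.1988686   0.107     ] [ 0.54149371 -0.11196528  0.087     ] 0.08770264860312006
tool cm [-0.08360849  6.21844318 15.289016  ] [ 6.5781177  11.92258986 17.28943107]
```

Call:
{"api": "arm_command", "payload": {"rows": [{"fingers": 60,"travel": [-0.1,6.3,9],"roll": 40},{"fingers": 60,"travel": [-0.1,6.3,9],"roll": 40},{"fingers": 60,"travel": [-0.1,6.3,9],"roll": 40},{"fingers": 60,"travel": [-0.1,6.3,9],"roll": 40},{"fingers": 60,"travel": [-0.1,6.3,9],"roll": 40},{"fingers": 60,"travel": [-0.1,6.3,9],"roll": 40},{"fingers": 60,"travel": [-0.1,6.3,9],"roll": 40}]}}

```text
time_s: 3.15
tcp_pos: [0.5542, -0.1986, 0.1701]
ee_rot: [[-0.146, 0.989, 0.0], [0.989, 0.146, -0.0], [-0.0, 0.0, -1.0]]
wrist_force: [-1.3, -0.1, 0.0]
gripper_width: 0.603
```

```bash
python3 - <<'E'
from h import *
s=sense(); print({k:np.round(v,3).tolist() for k,v in s.items()})
save('e.png','wrist')
s=sense();R=np.array(s['ee_rot']); print((R.T@(np.array([.5533,-.1985,.096])-s['tcp_pos'])*100).round(2))
E
```

```text
{'time_s': 3.15, 'joints': [-3.963, 21.5, -10.036, 0.001, -58.454, -167.629], 'joint_velocities': [0.268, -0.095, 0.118, -0.032, -0.069, -0.274], 'effort': [0.039, -36.782, 17.102, 3.738, -0.051, -0.02], 'tcp_pos': [0.554, -0.199, 0.17], 'ee_rot': [[-0.146, 0.989, 0.0], [0.989, 0.146, -0.0], [-0.0, 0.0, -1.0]], 'wrist_force': [-1.258, -0.118, 0.02], 'moment': [-0.07, -0.014, -0.017], 'gripper_width': 0.603}
[ 0.01 -0.1   7.42]
```

View pics/e.png

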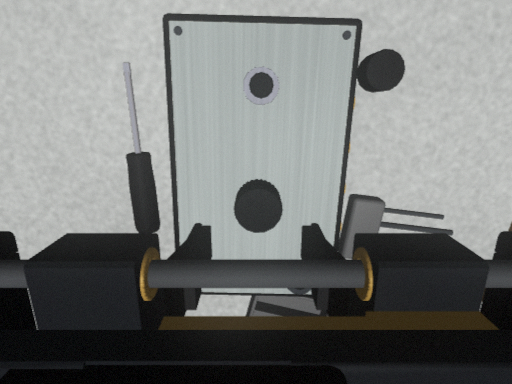

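The knob is centred between the fingers (u=258 against 257), so I'll descend and close.

Call:
{"api": "arm_command", "payload": {"rows": [{"fingers": 60,"travel": [0,-0.1,4],"roll": 0},{"fingers": 60,"travel": [0,-0.1,7.3],"roll": 0},{"fingers": 60,"travel": [0,-0.1,7.3],"roll": 0},{"fingers": 60,"travel": [0,-0.1,7.3],"roll": 0},{"fingers": 0,"travel": [0,-0.1,7.3],"roll": 0},{"fingers": 0,"travel": [0,-0.1,7.3],"roll": 0},{"fingers": 0,"travel": [0,-0.1,7.3],"roll": 0},{"fingers": 0,"travel": [0,-0.1,7.3],"roll": 0},{"fingers": 0,"travel": [0,-0.1,7.3],"roll": 0},{"fingers": 0,"travel": [0,-0.1,7.3],"roll": 0}]}}

```text
time_s: 4.2
tcp_pos: [0.5555, -0.1978, 0.0986]
ee_rot: [[-0.147, 0.989, 0.004], [0.989, 0.147, -0.001], [-0.002, 0.004, -1.0]]
wrist_force: [1.9, 0.8, 7.0]
gripper_width: 0.406
```

```bash
cat > f.py <<'E'
from h import *
for i in range(4):
    s=sense(); R=np.array(s['ee_rot'])
    a=np.degrees(np.arctan2(R[1,1],R[0,1]))
    print(round(s['time_s'],2),'yaw %.2f j6 %.2f z %.4f'%(a,s['joints'][5],s['tcp_pos'][2]),'F',np.round(s['wrist_force'],1),'M',np.round(s['moment'],3),'e6 %.3f'%s['effort'][5],'w %.3f'%s['gripper_width'],'v6 %.2f'%s['joint_velocities'][5])
    break
E
python3 f.py
```

```text
4.2 yaw 8.44 j6 -167.74 z 0.0986 F [1.9 0.8 7. ] M [ 0.287 -0.553  0.037] e6 -0.008 w 0.406 v6 0.04
```

Call:
{"api": "arm_command", "payload": {"rows": [{"fingers": 0,"travel": [0,0.15,-0.05],"roll": -5},{"fingers": 0,"travel": [0,0.15,-0.05],"roll": -5}]}}

```text
time_s: 4.4
tcp_pos: [0.5555, -0.1978, 0.0986]
ee_rot: [[-0.233, 0.972, 0.001], [0.972, 0.233, -0.001], [-0.001, 0.001, -1.0]]
wrist_force: [-0.1, 0.8, 6.0]
gripper_width: 0.406
```

```bash
python3 f.py
```

```text
4.4 yaw 13.49 j6 -162.69 z 0.0986 F [-0.1  0.8  6. ] M [ 0.043  0.089 -0.015] e6 0.251 w 0.406 v6 -2.47
```

Call:
{"api": "arm_command", "payload": {"rows": [{"fingers": 0,"travel": [0,0,0],"roll": -5},{"fingers": 0,"travel": [0,0,0],"roll": -5}]}}

```text
time_s: 4.6
tcp_pos: [0.5555, -0.1978, 0.0986]
ee_rot: [[-0.317, 0.948, 0.001], [0.948, 0.317, -0.001], [-0.001, 0.001, -1.0]]
wrist_force: [-0.1, 0.3, 6.4]
gripper_width: 0.406
```

```bash
python3 f.py
```

```text
4.6 yaw 18.50 j6 -157.68 z 0.0986 F [-0.1  0.3  6.4] M [0.063 0.04  0.018] e6 0.225 w 0.406 v6 -2.60
```

Call:
{"api": "arm_command", "payload": {"rows": [{"fingers": 0,"travel": [0,0,0],"roll": -5},{"fingers": 0,"travel": [0,0,0],"roll": -5}]}}

```text
time_s: 4.8
tcp_pos: [0.5554, -0.1978, 0.0986]
ee_rot: [[-0.399, 0.917, 0.001], [0.917, 0.399, -0.001], [-0.001, 0.0, -1.0]]
wrist_force: [-0.6, 0.1, 5.8]
gripper_width: 0.408
```

```bash
python3 f.py
```

```text
4.8 yaw 23.51 j6 -152.68 z 0.0986 F [-0.6  0.1  5.8] M [0.005 0.096 0.112] e6 0.158 w 0.408 v6 -2.56
```

Call:
{"api": "arm_command", "payload": {"rows": [{"fingers": 0,"travel": [0,0,0],"roll": -5},{"fingers": 0,"travel": [0,0,0],"roll": -5}]}}

```text
time_s: 5.0
tcp_pos: [0.5553, -0.1979, 0.0986]
ee_rot: [[-0.477, 0.879, 0.001], [0.879, 0.477, -0.001], [-0.001, 0.0, -1.0]]
wrist_force: [-0.1, -0.8, 6.5]
gripper_width: 0.407
```

```bash
python3 f.py
```

```text
5.0 yaw 28.52 j6 -147.66 z 0.0986 F [-0.1 -0.8  6.5] M [0.    0.091 0.172] e6 0.062 w 0.407 v6 -2.53
```

Call:
{"api": "arm_command", "payload": {"rows": [{"fingers": 0,"travel": [0,0,0],"roll": -5},{"fingers": 0,"travel": [0,0,0],"roll": -5}]}}

```text
time_s: 5.2
tcp_pos: [0.5553, -0.1978, 0.0986]
ee_rot: [[-0.551, 0.834, 0.0], [0.834, 0.551, -0.001], [-0.001, 0.0, -1.0]]
wrist_force: [0.6, 0.8, 5.9]
gripper_width: 0.404
```

```bash
python3 f.py
```

```text
5.2 yaw 33.47 j6 -142.71 z 0.0986 F [0.6 0.8 5.9] M [-0.049  0.183 -0.05 ] e6 0.322 w 0.404 v6 -2.56
```

Call:
{"api": "arm_command", "payload": {"rows": [{"fingers": 0,"travel": [0,0,0],"roll": -5},{"fingers": 0,"travel": [0,0,0],"roll": -5}]}}

```text
time_s: 5.4
tcp_pos: [0.5552, -0.1979, 0.0986]
ee_rot: [[-0.622, 0.783, 0.0], [0.783, 0.622, -0.001], [-0.001, -0.0, -1.0]]
wrist_force: [-0.6, 0.6, 6.1]
gripper_width: 0.402
```

```bash
python3 f.py
```

```text
5.4 yaw 38.49 j6 -137.69 z 0.0986 F [-0.6  0.6  6.1] M [-0.089  0.17  -0.023] e6 0.223 w 0.402 v6 -2.60
```

Call:
{"api": "arm_command", "payload": {"rows": [{"fingers": 0,"travel": [0,0,0],"roll": -3},{"fingers": 0,"travel": [0,0,0],"roll": -3},{"fingers": 0,"travel": [0,0,0],"roll": -3},{"fingers": 0,"travel": [0,0,0],"roll": -3}]}}

```text
time_s: 5.8
tcp_pos: [0.5552, -0.1979, 0.0986]
ee_rot: [[-0.661, 0.75, 0.0], [0.75, 0.661, -0.001], [-0.001, -0.0, -1.0]]
wrist_force: [0.1, -0.7, 6.3]
gripper_width: 0.403
```

```bash
python3 f.py
```

```text
5.8 yaw 41.41 j6 -134.77 z 0.0986 F [ 0.1 -0.7  6.3] M [-0.067  0.225  0.026] e6 -0.004 w 0.403 v6 0.06
```

Call:
{"api": "arm_command", "payload": {"rows": [{"fingers": 0,"travel": [0,0,0],"roll": -3},{"fingers": 0,"travel": [0,0,0],"roll": -3},{"fingers": 0,"travel": [0,0,0],"roll": -3},{"fingers": 0,"travel": [0,0,0],"roll": -3}]}}

```text
time_s: 6.2
tcp_pos: [0.5552, -0.1979, 0.0986]
ee_rot: [[-0.7, 0.714, 0.0], [0.714, 0.7, -0.001], [-0.001, -0.0, -1.0]]
wrist_force: [-0.1, -0.2, 6.2]
gripper_width: 0.404
```

```bash
python3 f.py
```

```text
6.2 yaw 44.42 j6 -131.76 z 0.0986 F [-0.1 -0.2  6.2] M [-0.078  0.194  0.057] e6 -0.048 w 0.404 v6 -0.05
```

Call:
{"api": "arm_command", "payload": {"rows": [{"fingers": 0,"travel": [0,0,0],"roll": -3},{"fingers": 0,"travel": [0,0,0],"roll": -3},{"fingers": 0,"travel": [0,0,0],"roll": -3},{"fingers": 0,"travel": [0,0,0],"roll": -3}]}}

```text
time_s: 6.6
tcp_pos: [0.5551, -0.198, 0.0986]
ee_rot: [[-0.736, 0.677, 0.0], [0.677, 0.736, -0.001], [-0.001, -0.001, -1.0]]
wrist_force: [-0.7, -0.1, 6.5]
gripper_width: 0.406
```

```bash
python3 f.py
```

```text
6.6 yaw 47.41 j6 -128.76 z 0.0986 F [-0.7 -0.1  6.5] M [-0.116  0.188  0.028] e6 -0.026 w 0.406 v6 -0.06
```

Call:
{"api": "arm_command", "payload": {"rows": [{"fingers": 0,"travel": [0,0,0],"roll": -3},{"fingers": 0,"travel": [0,0,0],"roll": -3},{"fingers": 0,"travel": [0,0,0],"roll": -3},{"fingers": 0,"travel": [0,0,0],"roll": -3}]}}

```text
time_s: 7.0
tcp_pos: [0.5551, -0.198, 0.0986]
ee_rot: [[-0.771, 0.637, 0.0], [0.637, 0.771, -0.001], [-0.001, -0.001, -1.0]]
wrist_force: [0.1, -0.2, 6.2]
gripper_width: 0.406
```

```bash
python3 f.py
```

```text
7.0 yaw 50.44 j6 -125.74 z 0.0986 F [ 0.1 -0.2  6.2] M [-0.144  0.215  0.13 ] e6 -0.139 w 0.406 v6 -0.01
```

Call:
{"api": "arm_command", "payload": {"rows": [{"fingers": 0,"travel": [0,0,0],"roll": -3},{"fingers": 0,"travel": [0,0,0],"roll": -3},{"fingers": 0,"travel": [0,0,0],"roll": -3},{"fingers": 0,"travel": [0,0,0],"roll": -3}]}}

```text
time_s: 7.4
tcp_pos: [0.5551, -0.198, 0.0986]
ee_rot: [[-0.803, 0.596, 0.0], [0.596, 0.803, -0.001], [-0.001, -0.001, -1.0]]
wrist_force: [-0.7, -0.9, 6.4]
gripper_width: 0.407
```

```bash
python3 f.py
```

```text
7.4 yaw 53.43 j6 -122.75 z 0.0986 F [-0.7 -0.9  6.4] M [-0.158  0.212  0.208] e6 -0.117 w 0.407 v6 -0.11
```

Call:
{"api": "arm_command", "payload": {"rows": [{"fingers": 0,"travel": [0,0,0],"roll": -3},{"fingers": 0,"travel": [0,0,0],"roll": -3},{"fingers": 0,"travel": [0,0,0],"roll": -3},{"fingers": 0,"travel": [0,0,0],"roll": -3}]}}

```text
time_s: 7.8
tcp_pos: [0.555, -0.198, 0.0986]
ee_rot: [[-0.833, 0.553, -0.0], [0.553, 0.833, -0.001], [-0.0, -0.001, -1.0]]
wrist_force: [-0.7, -0.2, 5.8]
gripper_width: 0.401
```

```bash
python3 f.py
```

```text
7.8 yaw 56.41 j6 -119.76 z 0.0986 F [-0.7 -0.2  5.8] M [-0.181  0.215  0.085] e6 -0.044 w 0.401 v6 0.01
```

Call:
{"api": "arm_command", "payload": {"rows": [{"fingers": 0,"travel": [0,0,0],"roll": -3},{"fingers": 0,"travel": [0,0,0],"roll": -3},{"fingers": 0,"travel": [0,0,0],"roll": -3},{"fingers": 0,"travel": [0,0,0],"roll": -3}]}}

```text
time_s: 8.2
tcp_pos: [0.5551, -0.1981, 0.0986]
ee_rot: [[-0.861, 0.509, -0.0], [0.509, 0.861, -0.001], [-0.0, -0.001, -1.0]]
wrist_force: [-0.3, 0.2, 7.2]
gripper_width: 0.407
```

```bash
python3 f.py
```

```text
8.2 yaw 59.40 j6 -116.77 z 0.0986 F [-0.3  0.2  7.2] M [-0.224  0.222 -0.015] e6 0.012 w 0.407 v6 -0.03
```

Call:
{"api": "arm_command", "payload": {"rows": [{"fingers": 0,"travel": [0,0,0],"roll": -3},{"fingers": 0,"travel": [0,0,0],"roll": -3},{"fingers": 0,"travel": [0,0,0],"roll": -3},{"fingers": 0,"travel": [0,0,0],"roll": -3}]}}

```text
time_s: 8.6
tcp_pos: [0.555, -0.1981, 0.0986]
ee_rot: [[-0.886, 0.463, -0.0], [0.463, 0.886, -0.001], [-0.0, -0.001, -1.0]]
wrist_force: [-1.4, -0.7, 5.8]
gripper_width: 0.406
```

```bash
python3 f.py
```

```text
8.6 yaw 62.40 j6 -113.77 z 0.0986 F [-1.4 -0.7  5.8] M [-0.301  0.2    0.013] e6 0.004 w 0.406 v6 -0.03
```

Call:
{"api": "arm_command", "payload": {"rows": [{"fingers": 0,"travel": [0,0,0],"roll": 3},{"fingers": 0,"travel": [0,0,0],"roll": 3},{"fingers": 0,"travel": [0,0,0],"roll": 3}]}}

```text
time_s: 8.9
tcp_pos: [0.5551, -0.1981, 0.0986]
ee_rot: [[-0.86, 0.509, -0.0], [0.509, 0.86, -0.001], [-0.0, -0.001, -1.0]]
wrist_force: [-1.3, -0.9, 6.8]
gripper_width: 0.406
```

```bash
python3 f.py
```

```text
8.9 yaw 59.37 j6 -116.79 z 0.0986 F [-1.3 -0.9  6.8] M [-0.299  0.2   -0.128] e6 0.120 w 0.406 v6 0.04
```

Call:
{"api": "arm_command", "payload": {"rows": [{"fingers": 0,"travel": [0,0,0],"roll": 3},{"fingers": 0,"travel": [0,0,0],"roll": 3},{"fingers": 0,"travel": [0,0,0],"roll": 3}]}}

```text
time_s: 9.2
tcp_pos: [0.5551, -0.198, 0.0986]
ee_rot: [[-0.833, 0.553, 0.0], [0.553, 0.833, -0.001], [-0.001, -0.001, -1.0]]
wrist_force: [-0.9, -0.3, 7.2]
gripper_width: 0.406
```

```bash
python3 f.py
```

```text
9.2 yaw 56.40 j6 -119.77 z 0.0986 F [-0.9 -0.3  7.2] M [-0.197  0.252 -0.002] e6 -0.009 w 0.406 v6 0.10
```

Call:
{"api": "arm_command", "payload": {"rows": [{"fingers": 0,"travel": [0,0,0],"roll": 3},{"fingers": 0,"travel": [0,0,0],"roll": 3},{"fingers": 0,"travel": [0,0,0],"roll": 3}]}}

```text
time_s: 9.5
tcp_pos: [0.5551, -0.198, 0.0986]
ee_rot: [[-0.803, 0.596, 0.0], [0.596, 0.803, -0.001], [-0.001, -0.001, -1.0]]
wrist_force: [-1.3, -0.9, 5.2]
gripper_width: 0.406
```

```bash
python3 f.py
```

```text
9.5 yaw 53.40 j6 -122.77 z 0.0986 F [-1.3 -0.9  5.2] M [-0.152  0.21  -0.012] e6 -0.026 w 0.406 v6 0.05
```

Call:
{"api": "arm_command", "payload": {"rows": [{"fingers": 0,"travel": [0,0,0],"roll": 3},{"fingers": 0,"travel": [0,0,0],"roll": 3},{"fingers": 0,"travel": [0,0,0],"roll": 3}]}}

```text
time_s: 9.8
tcp_pos: [0.5551, -0.198, 0.0986]
ee_rot: [[-0.771, 0.637, 0.0], [0.637, 0.771, -0.001], [-0.001, -0.001, -1.0]]
wrist_force: [-0.6, 0.4, 6.4]
gripper_width: 0.411
```

```bash
python3 f.py
```

```text
9.8 yaw 50.40 j6 -125.77 z 0.0986 F [-0.6  0.4  6.4] M [-0.185  0.209 -0.017] e6 0.003 w 0.411 v6 0.08
```

Call:
{"api": "arm_command", "payload": {"rows": [{"fingers": 0,"travel": [0,0,0],"roll": 3},{"fingers": 0,"travel": [0,0,0],"roll": 3},{"fingers": 0,"travel": [0,0,0],"roll": 3}]}}

```text
time_s: 10.1
tcp_pos: [0.5552, -0.198, 0.0986]
ee_rot: [[-0.736, 0.677, 0.0], [0.677, 0.736, -0.001], [-0.001, -0.0, -1.0]]
wrist_force: [-1.1, -1.5, 5.8]
gripper_width: 0.407
```

```bash
python3 f.py
```

```text
10.1 yaw 47.40 j6 -128.77 z 0.0986 F [-1.1 -1.5  5.8] M [-0.153  0.244 -0.008] e6 0.005 w 0.407 v6 0.10
```

Call:
{"api": "arm_command", "payload": {"rows": [{"fingers": 0,"travel": [0,0,0],"roll": 3},{"fingers": 0,"travel": [0,0,0],"roll": 3},{"fingers": 0,"travel": [0,0,0],"roll": 3}]}}

```text
time_s: 10.4
tcp_pos: [0.5552, -0.198, 0.0986]
ee_rot: [[-0.7, 0.715, 0.0], [0.715, 0.7, -0.001], [-0.001, -0.0, -1.0]]
wrist_force: [-1.2, -0.1, 5.3]
gripper_width: 0.407
```

```bash
python3 f.py
```

```text
10.4 yaw 44.39 j6 -131.78 z 0.0986 F [-1.2 -0.1  5.3] M [-0.102  0.129 -0.089] e6 0.053 w 0.407 v6 -0.00
```

Call:
{"api": "arm_command", "payload": {"rows": [{"fingers": 0,"travel": [0,0,0],"roll": 3},{"fingers": 0,"travel": [0,0,0],"roll": 3},{"fingers": 0,"travel": [0,0,0],"roll": 3}]}}

```text
time_s: 10.7
tcp_pos: [0.5552, -0.1979, 0.0986]
ee_rot: [[-0.661, 0.75, 0.0], [0.75, 0.661, -0.001], [-0.001, -0.0, -1.0]]
wrist_force: [-0.6, 0.6, 5.2]
gripper_width: 0.407
```

```bash
python3 f.py
```

```text
10.7 yaw 41.37 j6 -134.79 z 0.0986 F [-0.6  0.6  5.2] M [-0.05   0.175 -0.132] e6 0.119 w 0.407 v6 0.07
```

Call:
{"api": "arm_command", "payload": {"rows": [{"fingers": 0,"travel": [0,0,0],"roll": 3},{"fingers": 0,"travel": [0,0,0],"roll": 3},{"fingers": 0,"travel": [0,0,0],"roll": 3}]}}

```text
time_s: 11.0
tcp_pos: [0.5552, -0.1979, 0.0986]
ee_rot: [[-0.621, 0.784, 0.0], [0.784, 0.621, -0.001], [-0.001, -0.0, -1.0]]
wrist_force: [-0.4, 0.3, 6.6]
gripper_width: 0.406
```

```bash
python3 f.py
```

```text
11.0 yaw 38.38 j6 -137.79 z 0.0986 F [-0.4  0.3  6.6] M [-0.057  0.22  -0.106] e6 0.116 w 0.406 v6 0.10
```

Call:
{"api": "arm_command", "payload": {"rows": [{"fingers": 0,"travel": [0,0,0],"roll": -5},{"fingers": 0,"travel": [0,0,0],"roll": -10},{"fingers": 0,"travel": [0,0,0],"roll": -15},{"fingers": 0,"travel": [0,0,0],"roll": -20},{"fingers": 0,"travel": [0,0,0],"roll": -25},{"fingers": 0,"travel": [0,0,0],"roll": -27},{"fingers": 0,"travel": [0,0,0],"roll": -28},{"fingers": 0,"travel": [0,0,0],"roll": -28}]}}

```text
time_s: 11.8
tcp_pos: [0.555, -0.1981, 0.0986]
ee_rot: [[-0.916, 0.4, -0.0], [0.4, 0.916, -0.001], [-0.0, -0.001, -1.0]]
wrist_force: [-0.5, -1.3, 6.2]
gripper_width: 0.405
```

```bash
python3 f.py
```

```text
11.8 yaw 66.41 j6 -109.76 z 0.0986 F [-0.5 -1.3  6.2] M [-0.371  0.262 -0.036] e6 0.103 w 0.405 v6 -0.51
```

Call:
{"api": "arm_command", "payload": {"rows": [{"fingers": 0,"travel": [0,0,0],"roll": -1},{"fingers": 0,"travel": [0,0,0],"roll": -2},{"fingers": 0,"travel": [0,0,0],"roll": -3},{"fingers": 0,"travel": [0,0,0],"roll": -3}]}}

```text
time_s: 12.2
tcp_pos: [0.555, -0.1982, 0.0986]
ee_rot: [[-0.936, 0.352, -0.0], [0.352, 0.936, -0.001], [-0.0, -0.001, -1.0]]
wrist_force: [-1.7, -0.2, 6.1]
gripper_width: 0.406
```

```bash
python3 f.py
```

```text
12.2 yaw 69.41 j6 -106.76 z 0.0986 F [-1.7 -0.2  6.1] M [-0.324  0.243  0.067] e6 0.055 w 0.406 v6 -0.49
```

Call:
{"api": "arm_command", "payload": {"rows": [{"fingers": 0,"travel": [0,0,0],"roll": -1},{"fingers": 0,"travel": [0,0,0],"roll": -2},{"fingers": 0,"travel": [0,0,0],"roll": -3},{"fingers": 0,"travel": [0,0,0],"roll": -3}]}}

```text
time_s: 12.6
tcp_pos: [0.555, -0.1982, 0.0986]
ee_rot: [[-0.953, 0.302, -0.0], [0.302, 0.953, -0.001], [-0.0, -0.001, -1.0]]
wrist_force: [-0.1, -1.0, 7.4]
gripper_width: 0.409
```

```bash
python3 f.py
```

```text
12.6 yaw 72.43 j6 -103.74 z 0.0986 F [-0.1 -1.   7.4] M [-0.376  0.271  0.062] e6 -0.025 w 0.409 v6 -0.39
```

Call:
{"api": "arm_command", "payload": {"rows": [{"fingers": 0,"travel": [0,0,0],"roll": -1},{"fingers": 0,"travel": [0,0,0],"roll": -2},{"fingers": 0,"travel": [0,0,0],"roll": -3},{"fingers": 0,"travel": [0,0,0],"roll": -3}]}}

```text
time_s: 13.0
tcp_pos: [0.555, -0.1983, 0.0986]
ee_rot: [[-0.968, 0.252, -0.0], [0.252, 0.968, -0.001], [-0.0, -0.001, -1.0]]
wrist_force: [-0.2, -1.0, 5.6]
gripper_width: 0.407
```

```bash
python3 f.py
```

```text
13.0 yaw 75.43 j6 -100.74 z 0.0986 F [-0.2 -1.   5.6] M [-0.345  0.304  0.1  ] e6 -0.037 w 0.407 v6 -0.44
```

Call:
{"api": "arm_command", "payload": {"rows": [{"fingers": 0,"travel": [0,0,0],"roll": -1},{"fingers": 0,"travel": [0,0,0],"roll": -2},{"fingers": 0,"travel": [0,0,0],"roll": -3},{"fingers": 0,"travel": [0,0,0],"roll": -3}]}}

```text
time_s: 13.4
tcp_pos: [0.555, -0.1983, 0.0986]
ee_rot: [[-0.98, 0.201, -0.0], [0.201, 0.98, -0.001], [0.0, -0.001, -1.0]]
wrist_force: [-0.9, -1.7, 6.1]
gripper_width: 0.408
```

```bash
python3 f.py
```

```text
13.4 yaw 78.43 j6 -97.74 z 0.0986 F [-0.9 -1.7  6.1] M [-0.365  0.229  0.08 ] e6 -0.032 w 0.408 v6 -0.36
```

Call:
{"api": "arm_command", "payload": {"rows": [{"fingers": 0,"travel": [0,0,0],"roll": -1},{"fingers": 0,"travel": [0,0,0],"roll": -2},{"fingers": 0,"travel": [0,0,0],"roll": -3},{"fingers": 0,"travel": [0,0,0],"roll": -3}]}}

```text
time_s: 13.8
tcp_pos: [0.5549, -0.1983, 0.0986]
ee_rot: [[-0.989, 0.15, -0.0], [0.15, 0.989, -0.001], [0.0, -0.001, -1.0]]
wrist_force: [-0.6, -0.6, 5.6]
gripper_width: 0.405
```

```bash
python3 f.py
```

```text
13.8 yaw 81.40 j6 -94.77 z 0.0986 F [-0.6 -0.6  5.6] M [-0.466  0.297 -0.054] e6 0.117 w 0.405 v6 -0.39
```

Call:
{"api": "arm_command", "payload": {"rows": [{"fingers": 0,"travel": [0,0,0],"roll": -1},{"fingers": 0,"travel": [0,0,0],"roll": -2},{"fingers": 0,"travel": [0,0,0],"roll": -3}]}}

```text
time_s: 14.1
tcp_pos: [0.5549, -0.1984, 0.0986]
ee_rot: [[-0.995, 0.098, -0.0], [0.098, 0.995, -0.001], [0.0, -0.001, -1.0]]
wrist_force: [-0.6, -2.1, 5.7]
gripper_width: 0.411
```

```bash
python3 f.py
```

```text
14.1 yaw 84.40 j6 -91.76 z 0.0986 F [-0.6 -2.1  5.7] M [-0.61   0.271 -0.209] e6 0.072 w 0.411 v6 9.93
```

Call:
{"api": "arm_command", "payload": {"rows": [{"fingers": 0,"travel": [0,0,0],"roll": -1},{"fingers": 0,"travel": [0,0,0],"roll": -2},{"fingers": 0,"travel": [0,0,0],"roll": -3}]}}

```text
time_s: 14.4
tcp_pos: [0.5549, -0.1984, 0.0986]
ee_rot: [[-0.999, 0.045, -0.0], [0.045, 0.999, -0.001], [0.0, -0.001, -1.0]]
wrist_force: [-0.8, -1.4, 6.2]
gripper_width: 0.404
```

```bash
python3 f.py
```

```text
14.4 yaw 87.41 j6 -88.76 z 0.0986 F [-0.8 -1.4  6.2] M [-0.517  0.276 -0.104] e6 0.041 w 0.404 v6 9.92
```

Call:
{"api": "arm_command", "payload": {"rows": [{"fingers": 0,"travel": [0,0,0],"roll": -1},{"fingers": 0,"travel": [0,0,0],"roll": -2},{"fingers": 0,"travel": [0,0,0],"roll": -3}]}}

```text
time_s: 14.7
tcp_pos: [0.5549, -0.1984, 0.0986]
ee_rot: [[-1.0, -0.007, -0.0], [-0.007, 1.0, -0.001], [0.0, -0.001, -1.0]]
wrist_force: [-1.8, -2.9, 5.8]
gripper_width: 0.399
```

```bash
python3 f.py
```

```text
14.7 yaw 90.42 j6 -85.74 z 0.0986 F [-1.8 -2.9  5.8] M [-0.627  0.327 -0.05 ] e6 -0.062 w 0.399 v6 10.06
```

Call:
{"api": "arm_command", "payload": {"rows": [{"fingers": 0,"travel": [0,0,0],"roll": -1},{"fingers": 0,"travel": [0,0,0],"roll": -2},{"fingers": 0,"travel": [0,0,0],"roll": -3},{"fingers": 0,"travel": [0,0,0],"roll": -4}]}}

```text
time_s: 15.1
tcp_pos: [0.555, -0.1984, 0.0986]
ee_rot: [[-0.997, -0.077, -0.0], [-0.077, 0.997, -0.001], [0.0, -0.001, -1.0]]
wrist_force: [-0.2, -2.2, 6.7]
gripper_width: 0.404
```

```bash
python3 f.py
```

```text
15.1 yaw 94.43 j6 -81.74 z 0.0986 F [-0.2 -2.2  6.7] M [-0.627  0.227 -0.074] e6 -0.082 w 0.404 v6 9.99
```

Call:
{"api": "arm_command", "payload": {"rows": [{"fingers": 0,"travel": [0,0,0],"roll": -1},{"fingers": 0,"travel": [0,0,0],"roll": -2},{"fingers": 0,"travel": [0,0,0],"roll": -3},{"fingers": 0,"travel": [0,0,0],"roll": -4}]}}

```text
time_s: 15.5
tcp_pos: [0.5549, -0.1985, 0.0986]
ee_rot: [[-0.989, -0.147, -0.0], [-0.147, 0.989, -0.002], [0.001, -0.001, -1.0]]
wrist_force: [-0.8, -2.6, 5.7]
gripper_width: 0.401
```

```bash
python3 f.py
```

```text
15.5 yaw 98.44 j6 -77.73 z 0.0986 F [-0.8 -2.6  5.7] M [-0.675  0.284 -0.046] e6 -0.098 w 0.401 v6 9.87
```

Call:
{"api": "arm_command", "payload": {"rows": [{"fingers": 0,"travel": [0,0,0],"roll": -1},{"fingers": 0,"travel": [0,0,0],"roll": -2},{"fingers": 0,"travel": [0,0,0],"roll": -3}]}}

```text
time_s: 15.8
tcp_pos: [0.5549, -0.1986, 0.0986]
ee_rot: [[-0.98, -0.198, -0.0], [-0.198, 0.98, -0.002], [0.001, -0.001, -1.0]]
wrist_force: [-0.8, -2.6, 6.4]
gripper_width: 0.405
```

```bash
python3 f.py
```

```text
15.8 yaw 101.44 j6 -74.73 z 0.0986 F [-0.8 -2.6  6.4] M [-0.722  0.317  0.027] e6 -0.128 w 0.405 v6 9.96
```

Call:
{"api": "arm_command", "payload": {"rows": [{"fingers": 0,"travel": [0,0,0],"roll": -1},{"fingers": 0,"travel": [0,0,0],"roll": -2},{"fingers": 0,"travel": [0,0,0],"roll": -3}]}}

```text
time_s: 16.1
tcp_pos: [0.555, -0.1986, 0.0986]
ee_rot: [[-0.968, -0.249, -0.0], [-0.249, 0.968, -0.002], [0.001, -0.002, -1.0]]
wrist_force: [-1.1, -3.6, 5.3]
gripper_width: 0.404
```

```bash
python3 f.py
```

```text
16.1 yaw 104.45 j6 -71.73 z 0.0986 F [-1.1 -3.6  5.3] M [-0.867  0.233 -0.052] e6 -0.115 w 0.404 v6 9.87
```

Call:
{"api": "arm_command", "payload": {"rows": [{"fingers": 0,"travel": [0,0,0],"roll": -1},{"fingers": 0,"travel": [0,0,0],"roll": -2}]}}

```text
time_s: 16.3
tcp_pos: [0.555, -0.1986, 0.0986]
ee_rot: [[-0.959, -0.282, -0.0], [-0.282, 0.959, -0.002], [0.001, -0.001, -1.0]]
wrist_force: [-0.8, -2.7, 5.4]
gripper_width: 0.406
```

```bash
python3 f.py
```

```text
16.3 yaw 106.40 j6 -69.76 z 0.0986 F [-0.8 -2.7  5.4] M [-0.922  0.233 -0.219] e6 0.106 w 0.406 v6 9.76
```

Call:
{"api": "arm_command", "payload": {"rows": [{"fingers": 0,"travel": [0,0,0],"roll": -1},{"fingers": 0,"travel": [0,0,0],"roll": -2},{"fingers": 0,"travel": [0,0,0],"roll": -3}]}}

```text
time_s: 16.6
tcp_pos: [0.555, -0.1987, 0.0986]
ee_rot: [[-0.943, -0.332, -0.0], [-0.332, 0.943, -0.002], [0.001, -0.001, -1.0]]
wrist_force: [-1.3, -2.4, 6.9]
gripper_width: 0.405
```

```bash
python3 f.py
```

```text
16.6 yaw 109.40 j6 -66.76 z 0.0986 F [-1.3 -2.4  6.9] M [-0.844  0.276 -0.143] e6 -0.007 w 0.405 v6 10.11
```

Declining, so there is no stop here. I'll go on over the half-way point.

Call:
{"api": "arm_command", "payload": {"rows": [{"fingers": 0,"travel": [0,0,0],"roll": -1},{"fingers": 0,"travel": [0,0,0],"roll": -2},{"fingers": 0,"travel": [0,0,0],"roll": -3}]}}

```text
time_s: 16.9
tcp_pos: [0.555, -0.1987, 0.0986]
ee_rot: [[-0.924, -0.381, -0.0], [-0.381, 0.924, -0.002], [0.001, -0.001, -1.0]]
wrist_force: [-1.1, -2.4, 5.3]
gripper_width: 0.407
```

```bash
python3 f.py
```

```text
16.9 yaw 112.42 j6 -63.75 z 0.0986 F [-1.1 -2.4  5.3] M [-0.903  0.28  -0.093] e6 -0.029 w 0.407 v6 9.89
```

Call:
{"api": "arm_command", "payload": {"rows": [{"fingers": 0,"travel": [0,0,0],"roll": -1},{"fingers": 0,"travel": [0,0,0],"roll": -2},{"fingers": 0,"travel": [0,0,0],"roll": -3},{"fingers": 0,"travel": [0,0,0],"roll": -4}]}}

```text
time_s: 17.3
tcp_pos: [0.555, -0.1987, 0.0986]
ee_rot: [[-0.896, -0.445, -0.0], [-0.445, 0.895, -0.002], [0.001, -0.002, -1.0]]
wrist_force: [-0.6, -2.5, 5.1]
gripper_width: 0.41
```

```bash
python3 f.py
```

```text
17.3 yaw 116.43 j6 -59.74 z 0.0986 F [-0.6 -2.5  5.1] M [-0.957  0.233 -0.082] e6 -0.033 w 0.410 v6 9.88
```

Call:
{"api": "arm_command", "payload": {"rows": [{"fingers": 0,"travel": [0,0,0],"roll": -2},{"fingers": 0,"travel": [0,0,0],"roll": -4},{"fingers": 0,"travel": [0,0,0],"roll": -6},{"fingers": 0,"travel": [0,0,0],"roll": -8},{"fingers": 0,"travel": [0,0,0],"roll": -9},{"fingers": 0,"travel": [0,0,0],"roll": -10}]}}

```text
time_s: 17.9
tcp_pos: [0.5551, -0.1988, 0.0986]
ee_rot: [[-0.804, -0.594, -0.0], [-0.594, 0.804, -0.002], [0.001, -0.002, -1.0]]
wrist_force: [-0.8, -3.3, 5.1]
gripper_width: 0.406
```

```bash
python3 f.py
```

```text
17.9 yaw 126.44 j6 -49.73 z 0.0986 F [-0.8 -3.3  5.1] M [-1.022  0.193  0.012] e6 -0.126 w 0.406 v6 9.93
```

Call:
{"api": "arm_command", "payload": {"rows": [{"fingers": 0,"travel": [0,0,0],"roll": -1},{"fingers": 0,"travel": [0,0,0],"roll": -2}]}}

```text
time_s: 18.1
tcp_pos: [0.555, -0.1989, 0.0986]
ee_rot: [[-0.783, -0.622, -0.0], [-0.622, 0.783, -0.002], [0.001, -0.001, -1.0]]
wrist_force: [-0.3, -3.6, 5.5]
gripper_width: 0.406
```

```bash
python3 f.py
```

```text
18.1 yaw 128.44 j6 -47.73 z 0.0986 F [-0.3 -3.6  5.5] M [-1.061  0.211 -0.011] e6 -0.115 w 0.406 v6 9.83
```

Call:
{"api": "arm_command", "payload": {"rows": [{"fingers": 0,"travel": [0,0,0],"roll": -1},{"fingers": 0,"travel": [0,0,0],"roll": -2}]}}

```text
time_s: 18.3
tcp_pos: [0.5551, -0.1989, 0.0986]
ee_rot: [[-0.762, -0.648, 0.0], [-0.648, 0.762, -0.002], [0.001, -0.002, -1.0]]
wrist_force: [-0.6, -3.9, 5.2]
gripper_width: 0.407
```

```bash
python3 f.py
```

```text
18.3 yaw 130.40 j6 -45.76 z 0.0986 F [-0.6 -3.9  5.2] M [-1.204  0.184 -0.244] e6 0.099 w 0.407 v6 9.72
```

Call:
{"api": "arm_command", "payload": {"rows": [{"fingers": 0,"travel": [0,0,0],"roll": -1},{"fingers": 0,"travel": [0,0,0],"roll": -2},{"fingers": 0,"travel": [0,0,0],"roll": -3}]}}

```text
time_s: 18.6
tcp_pos: [0.5551, -0.1989, 0.0986]
ee_rot: [[-0.727, -0.687, 0.0], [-0.687, 0.727, -0.002], [0.001, -0.001, -1.0]]
wrist_force: [-0.9, -4.5, 5.1]
gripper_width: 0.408
```

```bash
python3 f.py
```

```text
18.6 yaw 133.40 j6 -42.76 z 0.0986 F [-0.9 -4.5  5.1] M [-1.153  0.142 -0.103] e6 -0.003 w 0.408 v6 10.15
```

Declining again, so this is not the stop. I'll do one more probe.

Call:
{"api": "arm_command", "payload": {"rows": [{"fingers": 0,"travel": [0,0,0],"roll": -1},{"fingers": 0,"travel": [0,0,0],"roll": -2},{"fingers": 0,"travel": [0,0,0],"roll": -3}]}}

```text
time_s: 18.9
tcp_pos: [0.5551, -0.1989, 0.0986]
ee_rot: [[-0.689, -0.724, 0.0], [-0.724, 0.689, -0.002], [0.001, -0.002, -1.0]]
wrist_force: [-1.7, -4.1, 5.7]
gripper_width: 0.405
```

```bash
python3 f.py
```

```text
18.9 yaw 136.42 j6 -39.74 z 0.0986 F [-1.7 -4.1  5.7] M [-1.156  0.183 -0.094] e6 -0.049 w 0.405 v6 10.04
```

Call:
{"api": "arm_command", "payload": {"rows": [{"fingers": 0,"travel": [0,0,0],"roll": -1},{"fingers": 0,"travel": [0,0,0],"roll": -2},{"fingers": 0,"travel": [0,0,0],"roll": -3},{"fingers": 0,"travel": [0,0,0],"roll": -4}]}}

```text
time_s: 19.3
tcp_pos: [0.5552, -0.199, 0.0986]
ee_rot: [[-0.637, -0.771, 0.0], [-0.771, 0.637, -0.002], [0.001, -0.002, -1.0]]
wrist_force: [-0.4, -3.7, 4.5]
gripper_width: 0.41
```

```bash
python3 f.py
```

```text
19.3 yaw 140.43 j6 -35.74 z 0.0986 F [-0.4 -3.7  4.5] M [-1.12   0.154 -0.03 ] e6 -0.060 w 0.410 v6 9.82
```

Call:
{"api": "arm_command", "payload": {"rows": [{"fingers": 0,"travel": [0,0,0],"roll": -2},{"fingers": 0,"travel": [0,0,0],"roll": -4},{"fingers": 0,"travel": [0,0,0],"roll": -6},{"fingers": 0,"travel": [0,0,0],"roll": -8},{"fingers": 0,"travel": [0,0,0],"roll": -9},{"fingers": 0,"travel": [0,0,0],"roll": -10}]}}

```text
time_s: 19.9
tcp_pos: [0.5553, -0.199, 0.0986]
ee_rot: [[-0.493, -0.87, 0.0], [-0.87, 0.493, -0.002], [0.002, -0.002, -1.0]]
wrist_force: [-0.2, -5.2, 5.7]
gripper_width: 0.406
```

```bash
python3 f.py
```

```text
19.9 yaw 150.44 j6 -25.73 z 0.0986 F [-0.2 -5.2  5.7] M [-1.436  0.213  0.086] e6 -0.125 w 0.406 v6 9.89
```

Call:
{"api": "arm_command", "payload": {"rows": [{"fingers": 0,"travel": [0,0,0],"roll": -1},{"fingers": 0,"travel": [0,0,0],"roll": -2}]}}

```text
time_s: 20.1
tcp_pos: [0.5553, -0.199, 0.0986]
ee_rot: [[-0.463, -0.887, 0.0], [-0.887, 0.463, -0.002], [0.002, -0.001, -1.0]]
wrist_force: [-0.7, -4.1, 5.1]
gripper_width: 0.406
```

```bash
python3 f.py
```

```text
20.1 yaw 152.44 j6 -23.73 z 0.0986 F [-0.7 -4.1  5.1] M [-1.469  0.207 -0.015] e6 -0.126 w 0.406 v6 9.81
```

Call:
{"api": "arm_command", "payload": {"rows": [{"fingers": 0,"travel": [0,0,0],"roll": -1},{"fingers": 0,"travel": [0,0,0],"roll": -2}]}}

```text
time_s: 20.3
tcp_pos: [0.5554, -0.199, 0.0986]
ee_rot: [[-0.432, -0.902, 0.001], [-0.902, 0.432, -0.002], [0.002, -0.002, -1.0]]
wrist_force: [-0.4, -5.3, 5.9]
gripper_width: 0.41
```

```bash
python3 f.py
```

```text
20.3 yaw 154.40 j6 -21.76 z 0.0986 F [-0.4 -5.3  5.9] M [-1.501  0.124 -0.217] e6 0.091 w 0.410 v6 9.75
```

Call:
{"api": "arm_command", "payload": {"rows": [{"fingers": 0,"travel": [0,0,0],"roll": -1},{"fingers": 0,"travel": [0,0,0],"roll": -2},{"fingers": 0,"travel": [0,0,0],"roll": -3}]}}

```text
time_s: 20.6
tcp_pos: [0.5554, -0.199, 0.0986]
ee_rot: [[-0.386, -0.922, 0.001], [-0.922, 0.386, -0.002], [0.001, -0.002, -1.0]]
wrist_force: [0.1, -5.0, 4.6]
gripper_width: 0.405
```

```bash
python3 f.py
```

```text
20.6 yaw 157.27 j6 -18.86 z 0.0986 F [ 0.1 -5.   4.6] M [-1.566  0.104 -0.827] e6 0.713 w 0.405 v6 9.33
```

That reading is the stop, just beyond the sixth click down. I'll back off at once.

Call:
{"api": "arm_command", "payload": {"rows": [{"fingers": 0,"travel": [0,0,0],"roll": 2},{"fingers": 0,"travel": [0,0,0],"roll": 3},{"fingers": 0,"travel": [0,0,0],"roll": 4}]}}

```text
time_s: 20.9
tcp_pos: [0.5553, -0.199, 0.0986]
ee_rot: [[-0.449, -0.894, 0.0], [-0.894, 0.449, -0.002], [0.002, -0.001, -1.0]]
wrist_force: [-0.7, -4.9, 4.1]
gripper_width: 0.41
```

```bash
python3 f.py
```

```text
20.9 yaw 153.35 j6 -22.82 z 0.0986 F [-0.7 -4.9  4.1] M [-1.441  0.171 -0.074] e6 0.118 w 0.410 v6 -9.79
```

Call:
{"api": "arm_command", "payload": {"rows": [{"fingers": 0,"travel": [0,0,0],"roll": 1},{"fingers": 0,"travel": [0,0,0],"roll": 2}]}}

```text
time_s: 21.1
tcp_pos: [0.5553, -0.1991, 0.0986]
ee_rot: [[-0.479, -0.878, 0.0], [-0.878, 0.479, -0.002], [0.002, -0.001, -1.0]]
wrist_force: [-0.6, -5.6, 5.3]
gripper_width: 0.402
```

```bash
python3 f.py
```

```text
21.1 yaw 151.39 j6 -24.79 z 0.0986 F [-0.6 -5.6  5.3] M [-1.436  0.247  0.22 ] e6 -0.090 w 0.402 v6 -9.74
```

Call:
{"api": "arm_command", "payload": {"rows": [{"fingers": 0,"travel": [0,0,0],"roll": 1},{"fingers": 0,"travel": [0,0,0],"roll": 2},{"fingers": 0,"travel": [0,0,0],"roll": 3}]}}

```text
time_s: 21.4
tcp_pos: [0.5552, -0.199, 0.0986]
ee_rot: [[-0.524, -0.852, 0.0], [-0.852, 0.524, -0.002], [0.002, -0.001, -1.0]]
wrist_force: [-0.5, -4.6, 4.6]
gripper_width: 0.406
```

```bash
python3 f.py
```

```text
21.4 yaw 148.40 j6 -27.79 z 0.0986 F [-0.5 -4.6  4.6] M [-1.38   0.231  0.121] e6 0.006 w 0.406 v6 -10.15
```

Call:
{"api": "arm_command", "payload": {"rows": [{"fingers": 0,"travel": [0,0,0],"roll": 3},{"fingers": 0,"travel": [0,0,0],"roll": 6},{"fingers": 0,"travel": [0,0,0],"roll": 9},{"fingers": 0,"travel": [0,0,0],"roll": 12},{"fingers": 0,"travel": [0,0,0],"roll": 15},{"fingers": 0,"travel": [0,0,0],"roll": 16},{"fingers": 0,"travel": [0,0,0],"roll": 17},{"fingers": 0,"travel": [0,0,0],"roll": 18}]}}

```text
time_s: 22.2
tcp_pos: [0.5551, -0.1989, 0.0986]
ee_rot: [[-0.762, -0.647, 0.0], [-0.647, 0.762, -0.002], [0.001, -0.001, -1.0]]
wrist_force: [-1.0, -3.4, 5.1]
gripper_width: 0.407
```

```bash
python3 f.py
```

```text
22.2 yaw 130.35 j6 -45.82 z 0.0986 F [-1.  -3.4  5.1] M [-1.162  0.319 -0.045] e6 0.132 w 0.407 v6 -9.91
```

Call:
{"api": "arm_command", "payload": {"rows": [{"fingers": 0,"travel": [0,0,0],"roll": 1},{"fingers": 0,"travel": [0,0,0],"roll": 2},{"fingers": 0,"travel": [0,0,0],"roll": 3}]}}

```text
time_s: 22.5
tcp_pos: [0.555, -0.1988, 0.0986]
ee_rot: [[-0.794, -0.607, -0.0], [-0.607, 0.794, -0.002], [0.001, -0.002, -1.0]]
wrist_force: [-0.7, -4.4, 5.3]
gripper_width: 0.406
```

```bash
python3 f.py
```

```text
22.5 yaw 127.39 j6 -48.79 z 0.0986 F [-0.7 -4.4  5.3] M [-1.093  0.349  0.17 ] e6 -0.089 w 0.406 v6 -9.73
```

Call:
{"api": "arm_command", "payload": {"rows": [{"fingers": 0,"travel": [0,0,0],"roll": 3},{"fingers": 0,"travel": [0,0,0],"roll": 6},{"fingers": 0,"travel": [0,0,0],"roll": 9},{"fingers": 0,"travel": [0,0,0],"roll": 12},{"fingers": 0,"travel": [0,0,0],"roll": 15},{"fingers": 0,"travel": [0,0,0],"roll": 18},{"fingers": 0,"travel": [0,0,0],"roll": 19},{"fingers": 0,"travel": [0,0,0],"roll": 20},{"fingers": 0,"travel": [0,0,0],"roll": 21}]}}

```text
time_s: 23.4
tcp_pos: [0.555, -0.1986, 0.0986]
ee_rot: [[-0.96, -0.281, -0.0], [-0.281, 0.96, -0.002], [0.001, -0.001, -1.0]]
wrist_force: [-1.3, -3.2, 5.9]
gripper_width: 0.404
```

```bash
python3 f.py
```

```text
23.4 yaw 106.35 j6 -69.82 z 0.0986 F [-1.3 -3.2  5.9] M [-0.921  0.269 -0.016] e6 0.135 w 0.404 v6 -9.93
```

Call:
{"api": "arm_command", "payload": {"rows": [{"fingers": 0,"travel": [0,0,0],"roll": 1},{"fingers": 0,"travel": [0,0,0],"roll": 2},{"fingers": 0,"travel": [0,0,0],"roll": 3}]}}

```text
time_s: 23.7
tcp_pos: [0.5549, -0.1986, 0.0986]
ee_rot: [[-0.973, -0.232, -0.0], [-0.232, 0.973, -0.002], [0.001, -0.002, -1.0]]
wrist_force: [-1.8, -3.3, 6.5]
gripper_width: 0.405
```

```bash
python3 f.py
```

```text
23.7 yaw 103.39 j6 -72.79 z 0.0986 F [-1.8 -3.3  6.5] M [-0.812  0.352  0.221] e6 -0.088 w 0.405 v6 -9.74
```

Call:
{"api": "arm_command", "payload": {"rows": [{"fingers": 0,"travel": [0,0,0],"roll": 3},{"fingers": 0,"travel": [0,0,0],"roll": 6},{"fingers": 0,"travel": [0,0,0],"roll": 9},{"fingers": 0,"travel": [0,0,0],"roll": 12},{"fingers": 0,"travel": [0,0,0],"roll": 15},{"fingers": 0,"travel": [0,0,0],"roll": 18},{"fingers": 0,"travel": [0,0,0],"roll": 19},{"fingers": 0,"travel": [0,0,0],"roll": 20},{"fingers": 0,"travel": [0,0,0],"roll": 21}]}}

```text
time_s: 24.6
tcp_pos: [0.5549, -0.1983, 0.0986]
ee_rot: [[-0.991, 0.133, -0.0], [0.133, 0.991, -0.001], [0.0, -0.001, -1.0]]
wrist_force: [-1.4, -2.2, 6.7]
gripper_width: 0.403
```

```bash
python3 f.py
```

```text
24.6 yaw 82.35 j6 -93.82 z 0.0986 F [-1.4 -2.2  6.7] M [-0.686  0.363 -0.04 ] e6 0.130 w 0.403 v6 -9.98
```

Call:
{"api": "arm_command", "payload": {"rows": [{"fingers": 0,"travel": [0,0,0],"roll": 1},{"fingers": 0,"travel": [0,0,0],"roll": 2}]}}

```text
time_s: 24.8
tcp_pos: [0.5549, -0.1983, 0.0986]
ee_rot: [[-0.986, 0.167, -0.0], [0.167, 0.986, -0.001], [0.0, -0.001, -1.0]]
wrist_force: [0.1, -2.5, 7.4]
gripper_width: 0.402
```

```bash
python3 f.py
```

```text
24.8 yaw 80.36 j6 -95.81 z 0.0986 F [ 0.1 -2.5  7.4] M [-0.578  0.314  0.099] e6 0.027 w 0.402 v6 -9.63
```

Call:
{"api": "arm_command", "payload": {"rows": [{"fingers": 0,"travel": [0,0,0],"roll": -0.5},{"fingers": 0,"travel": [0,0,0],"roll": -0.5},{"fingers": 65,"travel": [0,0,0],"roll": -0.5},{"fingers": 65,"travel": [0,0,0],"roll": -0.5},{"fingers": 65,"travel": [0,0,0],"roll": -0.5},{"fingers": 65,"travel": [0,0,0],"roll": -0.5},{"fingers": 65,"travel": [0,0,0],"roll": -0.5}]}}

```text
time_s: 25.5
tcp_pos: [0.555, -0.1974, 0.0971]
ee_rot: [[-0.987, 0.158, -0.001], [0.158, 0.987, 0.0], [0.001, 0.0, -1.0]]
wrist_force: [-1.2, -0.3, -0.0]
gripper_width: 0.641
```

```bash
python3 f.py
```

```text
25.5 yaw 80.88 j6 -95.27 z 0.0971 F [-1.2 -0.3 -0. ] M [-0.05  -0.031  0.027] e6 -0.000 w 0.641 v6 -0.04
```

Call:
{"api": "arm_command", "payload": {"rows": [{"fingers": 65,"travel": [0,0,-4],"roll": 0},{"fingers": 65,"travel": [0,0,-8],"roll": 0},{"fingers": 65,"travel": [0,0,-8],"roll": 0},{"fingers": 65,"travel": [0,0,-8],"roll": 0}]}}

```text
time_s: 25.9
tcp_pos: [0.5556, -0.1974, 0.1784]
ee_rot: [[-0.987, 0.159, 0.002], [0.159, 0.987, 0.0], [-0.002, 0.001, -1.0]]
wrist_force: [0.7, -0.0, -0.4]
gripper_width: 0.651
```

```bash
python3 - <<'E'
from h import *
s=sense(); print({k:np.round(v,3).tolist() for k,v in s.items()})
save('g.png','wrist')
print([(np.round(q['position'],4).tolist(),round(q['p'],2)) for q in search_frame('wrist','key_top')[:2]])
R=np.array(s['ee_rot']); print((R.T@(np.array([.543,-.1098,.087])-s['tcp_pos'])*100).round(2))
E
```

```text
{'time_s': 25.9, 'joints': [-3.844, 21.085, -9.358, -0.03, -59.421, -95.272], 'joint_velocities': [-0.105, 1.741, -2.461, -0.621, 0.064, 0.015], 'effort': [0.022, -38.261, 18.339, 4.139, -0.041, 0.002], 'tcp_pos': [0.556, -0.197, 0.178], 'ee_rot': [[-0.987, 0.159, 0.002], [0.159, 0.987, 0.0], [-0.002, 0.001, -1.0]], 'wrist_force': [0.685, -0.018, -0.446], 'moment': [-0.01, -0.022, -0.015], 'gripper_width': 0.651}
[([0.5448, -0.1106, 0.0833], 0.74)]
[2.65 8.44 9.14]
```

View pics/g.png

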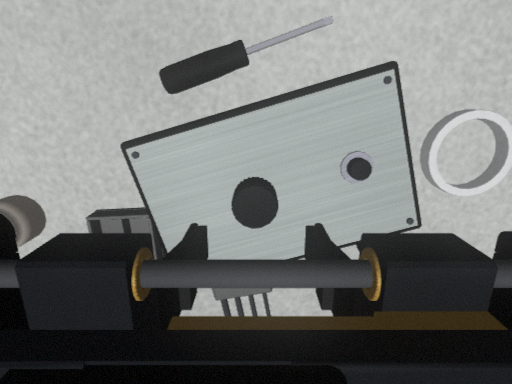

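The key shows at (359,169), which agrees with the planned point. I'll go above it with the fingers shut.

Call:
{"api": "arm_command", "payload": {"rows": [{"fingers": 0,"travel": [2.6,8.4,0],"roll": 0},{"fingers": 0,"travel": [2.6,8.4,0],"roll": 0},{"fingers": 0,"travel": [2.6,8.4,3],"roll": 0},{"fingers": 0,"travel": [2.6,8.4,6.3],"roll": 0},{"fingers": 0,"travel": [2.6,8.4,6.3],"roll": 0},{"fingers": 0,"travel": [2.6,8.4,6.3],"roll": 0},{"fingers": 0,"travel": [2.6,8.4,6.3],"roll": 0}]}}

```text
time_s: 26.7
tcp_pos: [0.5438, -0.1108, 0.1155]
ee_rot: [[-0.987, 0.158, 0.002], [0.158, 0.987, -0.0], [-0.002, -0.0, -1.0]]
wrist_force: [1.2, -0.2, -0.2]
gripper_width: 0.1
```

```bash
python3 f.py; python3 - <<'E'
from h import *
save('i.png','wrist')
E
```

```text
26.7 yaw 80.89 j6 -104.38 z 0.1155 F [ 1.2 -0.2 -0.2] M [-0.033 -0.042 -0.023] e6 -0.000 w 0.100 v6 -0.03
```

View pics/i.png

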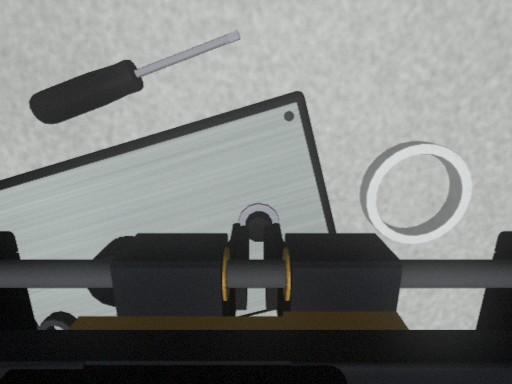

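The key sits centred under the closing fingers, at u=259. I'll go down slowly and watch the force.

Call:
{"api": "arm_command", "payload": {"rows": [{"fingers": 0,"travel": [0,0,0.5],"roll": 0},{"fingers": 0,"travel": [0,0,1.0],"roll": 0},{"fingers": 0,"travel": [0,0,1.3],"roll": 0},{"fingers": 0,"travel": [0,0,1.5],"roll": 0},{"fingers": 0,"travel": [0,0,1.5],"roll": 0}]}}

```text
time_s: 27.25
tcp_pos: [0.5426, -0.1105, 0.099]
ee_rot: [[-0.987, 0.159, -0.001], [0.159, 0.987, -0.0], [0.001, -0.0, -1.0]]
wrist_force: [0.6, -0.1, -0.5]
gripper_width: 0.004
```

```bash
python3 f.py
```

```text
27.25 yaw 80.88 j6 -104.38 z 0.0990 F [ 0.6 -0.1 -0.5] M [ 0.013  0.008 -0.036] e6 0.000 w 0.004 v6 -0.01
```

Call:
{"api": "arm_command", "payload": {"rows": [{"fingers": 0,"travel": [0,0,0.05],"roll": 0},{"fingers": 0,"travel": [0,0,0.1],"roll": 0}]}}

```text
time_s: 27.45
tcp_pos: [0.543, -0.1104, 0.0985]
ee_rot: [[-0.987, 0.158, 0.0], [0.158, 0.987, -0.0], [-0.0, 0.0, -1.0]]
wrist_force: [0.0, -0.3, 0.6]
gripper_width: 0.005
```

Call:
{"api": "arm_command", "payload": {"rows": [{"fingers": 0,"travel": [0,0,0.05],"roll": 0},{"fingers": 0,"travel": [0,0,0.1],"roll": 0}]}}

```text
time_s: 27.65
tcp_pos: [0.543, -0.1105, 0.098]
ee_rot: [[-0.987, 0.158, 0.0], [0.158, 0.987, -0.0], [-0.0, -0.0, -1.0]]
wrist_force: [-0.8, 0.1, 3.6]
gripper_width: 0.01
```

Call:
{"api": "arm_command", "payload": {"rows": [{"fingers": 0,"travel": [0,0,0.05],"roll": 0},{"fingers": 0,"travel": [0,0,0.1],"roll": 0}]}}

```text
time_s: 27.85
tcp_pos: [0.543, -0.1104, 0.0968]
ee_rot: [[-0.987, 0.158, 0.001], [0.158, 0.987, -0.0], [-0.001, 0.0, -1.0]]
wrist_force: [-0.0, 0.8, 3.5]
gripper_width: 0.004
```

Call:
{"api": "arm_command", "payload": {"rows": [{"fingers": 0,"travel": [0,0,0.05],"roll": 0},{"fingers": 0,"travel": [0,0,0.1],"roll": 0}]}}

```text
time_s: 28.05
tcp_pos: [0.543, -0.1105, 0.0955]
ee_rot: [[-0.987, 0.158, 0.0], [0.158, 0.987, -0.0], [-0.0, 0.0, -1.0]]
wrist_force: [-0.8, 0.7, 4.0]
gripper_width: 0.006
```

Contact came at TCP z≈0.0982 with about 4 N, and the key is in about 2.7 mm. The wrong-setting strike would come at 3 mm, so I'll take one small step and check.

Call:
{"api": "arm_command", "payload": {"rows": [{"fingers": 0,"travel": [0,0,0.03],"roll": 0},{"fingers": 0,"travel": [0,0,0.06],"roll": 0}]}}

```text
time_s: 28.25
tcp_pos: [0.543, -0.1105, 0.0948]
ee_rot: [[-0.987, 0.158, 0.0], [0.158, 0.987, -0.0], [-0.0, 0.0, -1.0]]
wrist_force: [-1.7, 0.9, 3.8]
gripper_width: 0.008
```

```bash
python3 f.py
```

```text
28.25 yaw 80.88 j6 -104.39 z 0.0948 F [-1.7  0.9  3.8] M [0.127 0.172 0.017] e6 -0.001 w 0.008 v6 -0.04
```

Call:
{"api": "arm_command", "payload": {"rows": [{"fingers": 0,"travel": [0,0,0.03],"roll": 0},{"fingers": 0,"travel": [0,0,0.06],"roll": 0},{"fingers": 0,"travel": [0,0,0.06],"roll": 0}]}}

```text
time_s: 28.55
tcp_pos: [0.543, -0.1104, 0.0942]
ee_rot: [[-0.987, 0.158, 0.0], [0.158, 0.987, 0.0], [-0.0, 0.0, -1.0]]
wrist_force: [-0.3, 0.1, 2.9]
gripper_width: 0.005
```

```bash
python3 f.py
```

```text
28.55 yaw 80.88 j6 -104.38 z 0.0942 F [-0.3  0.1  2.9] M [0.088 0.057 0.025] e6 -0.001 w 0.005 v6 -0.00
```

Call:
{"api": "arm_command", "payload": {"rows": [{"fingers": 0,"travel": [0,0,0.02],"roll": 0},{"fingers": 0,"travel": [0,0,0.04],"roll": 0}]}}

```text
time_s: 28.75
tcp_pos: [0.543, -0.1104, 0.0939]
ee_rot: [[-0.987, 0.158, 0.0], [0.158, 0.987, 0.0], [-0.0, 0.0, -1.0]]
wrist_force: [-0.9, 0.2, 3.8]
gripper_width: 0.007
```

```bash
python3 f.py
```

```text
28.75 yaw 80.88 j6 -104.38 z 0.0939 F [-0.9  0.2  3.8] M [ 0.133  0.105 -0.038] e6 -0.001 w 0.007 v6 0.07
```

No rise past the strike depth, so the stem is in the notch. I'll push it home.

Call:
{"api": "arm_command", "payload": {"rows": [{"fingers": 0,"travel": [0,0,0.05],"roll": 0},{"fingers": 0,"travel": [0,0,0.1],"roll": 0},{"fingers": 0,"travel": [0,0,0.1],"roll": 0}]}}

```text
time_s: 29.05
tcp_pos: [0.543, -0.1104, 0.0928]
ee_rot: [[-0.987, 0.158, 0.0], [0.158, 0.987, 0.0], [-0.0, 0.0, -1.0]]
wrist_force: [-0.4, 0.9, 2.1]
gripper_width: 0.003
```

Call:
{"api": "arm_command", "payload": {"rows": [{"fingers": 0,"travel": [0,0,0.1],"roll": 0},{"fingers": 0,"travel": [0,0,0.2],"roll": 0},{"fingers": 0,"travel": [0,0,0.3],"roll": 0},{"fingers": 0,"travel": [0,0,0.34],"roll": 0},{"fingers": 0,"travel": [0,0,0.34],"roll": 0}]}}

```text
time_s: 29.55
tcp_pos: [0.543, -0.1104, 0.0895]
ee_rot: [[-0.987, 0.158, 0.0], [0.158, 0.987, -0.0], [-0.0, 0.0, -1.0]]
wrist_force: [0.1, 0.2, 4.1]
gripper_width: 0.009
```

Call:
{"api": "arm_command", "payload": {"rows": [{"fingers": 0,"travel": [0,0,0.04],"roll": 0},{"fingers": 0,"travel": [0,0,0.07],"roll": 0},{"fingers": 0,"travel": [0,0,0.07],"roll": 0}]}}

```text
time_s: 29.85
tcp_pos: [0.543, -0.1105, 0.0894]
ee_rot: [[-0.987, 0.158, 0.0], [0.158, 0.987, -0.0], [-0.0, -0.0, -1.0]]
wrist_force: [-0.2, 1.4, 6.8]
gripper_width: 0.008
```

Call:
{"api": "arm_command", "payload": {"rows": [{"fingers": 0,"travel": [0,0,0.06],"roll": 0},{"fingers": 0,"travel": [0,0,0.1],"roll": 0},{"fingers": 0,"travel": [0,0,0.1],"roll": 0}]}}

```text
time_s: 30.15
tcp_pos: [0.543, -0.1105, 0.0893]
ee_rot: [[-0.987, 0.158, 0.001], [0.158, 0.987, -0.0], [-0.001, -0.0, -1.0]]
wrist_force: [-3.8, 1.7, 12.4]
gripper_width: 0.012
```

Call:
{"api": "arm_command", "payload": {"rows": [{"fingers": 0,"travel": [0,0,-2],"roll": 0},{"fingers": 0,"travel": [0,0,-6],"roll": 0},{"fingers": 0,"travel": [0,0,-10],"roll": 0},{"fingers": 0,"travel": [0,0,-10],"roll": 0},{"fingers": 0,"travel": [0,0,-10],"roll": 0}]}}

```text
time_s: 30.65
tcp_pos: [0.5425, -0.1103, 0.1878]
ee_rot: [[-0.987, 0.159, 0.0], [0.159, 0.987, 0.001], [-0.0, 0.001, -1.0]]
wrist_force: [-1.1, -0.0, -0.7]
gripper_width: 0.006
```

```bash
python3 f.py; python3 - <<'E'
from h import *
save('j.png','wrist')
for l in ('key_top','ferrite','spare_knob','tape','driver'):
    print(l,[(np.round(q['position'],4).tolist(),round(q['p'],2)) for q in search_frame('wrist',l)[:1]])
E
```

```text
30.65 yaw 80.84 j6 -104.39 z 0.1878 F [-1.1 -0.  -0.7] M [-0.001  0.07   0.004] e6 0.002 w 0.006 v6 -0.01
key_top [([0.545, -0.1117, 0.0736], 0.52)]
ferrite []
spare_knob [([0.5284, -0.1709, 0.0724], 0.58)]
tape [([0.5608, 0.0253, 0.0226], 0.95)]
driver [([0.436, -0.2179, 0.0223], 0.9)]
```

View pics/j.png

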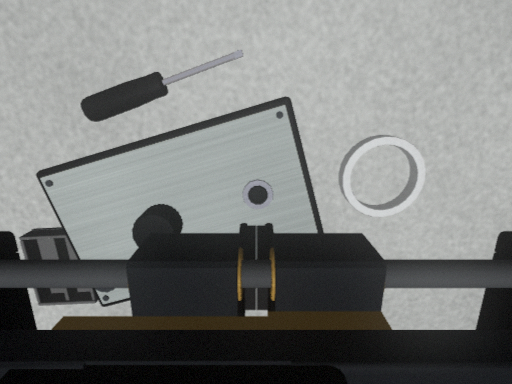

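The key is in at (258,195), and the driver, tape and box stand where they were. The arm is clear, so I'll hand in.

```bash
python3 -c "
from station import *
print(finish_job())"
```

```text
the job is handed in; nothing more can be done
None
```

I set the selector to the third click from the anticlockwise stop, pushed the lock key home, and handed the job in at about 31 s of the 72 s. No verdict was reported.

- **Setting:** I turned the knob anticlockwise and felt six clicks of about 24° before reaching the stop. I then backed off and felt three clicks clockwise. I took "third click" to mean three clicks from the first resting place.
- **Key:** It met the fingers at TCP height 98.2 mm and slid at 2 to 4 N. There was no force step at the 3 mm strike depth, so the stem appears to be in the notch. It stopped firmly at 89.3 mm, about 8.9 mm in, with 12 N on it. The arm then withdrew clear.
- **Stop contact:** The last 3° probe met the stop at about 0.83 N m for a moment. That is above the nut's 0.5 N m hold, and the task said never to force it. The resting places felt the same to within about 1° before and after, so any twist of the switch looks well below the 0.06 rad (3.4°) limit. I could not read the twist directly.
- **Bystanders:** The driver and tape were found within about 1 cm of their first positions in the last picture. The fingers stayed above panel height while working, so I expect the rest are unmoved. I did not check the ferrite, hex set, screw tray, jar or spare knob again. The ferrite was not detected in the last picture, and the "spare knob" reported there was probably a mistake, as it lay on the panel.

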